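Open the latched gauge case and set its lid against the stop

ROBOT

A 6-joint arm with a two-finger parallel gripper is mounted at the origin on a cart in front of the work surface, level with it; the furniture and walls round the work are solid. World frame = base frame: x ahead of the robot, y to its left, z up, the work surface at z = 0. Lengths are in m, angles in rad, forces in N, time in s.
With the tool pointing down it reaches from about 0.225 to 0.725 m from the base axis. Payload 3.1 kg.
Tool frame: the origin (TCP) lies on the centre line of the jaws, within the pads' length; the fingertips stand 19 mm ahead of it and the grasp point (between the pads) is the TCP (robot.tip_extent is the y of the fingertips in the tool frame, in m); y points along the fingers, z is the direction in which the jaws open and shut, and the axes are right-handed (so a half turn about y gives the same grasp; the last joint's range is limited). The gripper opens to 85 mm and grips with 20 to 120 N. Pads are 22 mm wide; open, the fingers measure 114 mm over their backs; the gripper's body (76 mm by 85 mm) begins 54 mm behind the grasp point. The pads swing forward as they close: fully open they stand 13 mm farther back than shut.
Start: joints at [-1.287, 0.048, 0.099, 1.622, 0, 1.443], TCP at [0.21, -0.481, 0.213] pointing down, gripper open.
Joint ranges: [-2.91, 2.91], [-0.99, 1.94], [-1.21, 1.42], [-2.12, 2.29], [-1.49, 1.47], [-3.14, 3.14]. Speed limits (rad/s): [2.79, 2.79, 3.14, 3.14, 3.14, 3.14].

INTERFACE

Orientations are given as a unit quaternion [x, y, z, w].
In Python, from plant import robot gives the robot as it stands.
- The arm moves only by the tool apply_moves, never from a script. Its argument "deltas" is a list that holds one entry, the list of rows, each a list of 5 numbers: the opening, from -1 (shut) to 1 (fully open), then the shift along the world's x, y, z in mm, then the turn about the world's z in rad. A call has 1 to 8 rows; each row shifts and turns the commanded pose from where the row before left it; what a row does not reach is not made up. A row lasts 1/10 s, in which the tool goes at most 50 mm and 8.59 degrees, less where a joint would pass 70% of its speed; a pose out of reach is approached as far as the arm can. A call is refused whole if a number of a shift passes 50 or a number of a turn 0.15, either way. A call with a gripper value outside its range is refused whole. The fingers move at their own pace and stop on an object; "squeeze" is the grip in N (left out, the last holds). Time passes only in rows, so rows that do not move let the fingers close. It gives the time, the measured TCP pose, the force and the opening at its end, in the units of the state.
- robot.sense(): the state, without advancing time (a new reading comes with each control period).
- robot.camera(name): name is "scene" or "top" or "wrist"; returns (picture, depth): 400x640x3 uint8, red, green, blue; 400x640 float32, m along the optical axis (not along the pixel's ray), 0 where there is no reading.
- robot.get_calibration(name): a dict with "mtx" (3x3 intrinsics, pixels), "rvec" (rotation vector, rad) and "tvec" (3), from world to camera coordinates, as OpenCV has them. Camera axes: x right, y down, z forward; pixel columns grow to the right and rows downward; lengths in m; the calibration is good to about 2 mm. A picture is of the moment at which its call begins: read the wrist's pose just before it. get_calibration takes no time and is no camera call; for the wrist camera it gives the pose at the moment of the call.
- robot.sign_off(): hands the job in, once; it reports no verdict.
The state is a dict: "clock": time; "joints": joint angles; "qd": joint speeds; "joint_efforts": joint torques, N m; "ee_pos": TCP position; "orientation": TCP orientation; "ft_force": force on the tool from outside, world axes, zero at the start; "ft_torque": the same for the moment, N m; "grip_width": finger opening in m.
Only numpy, scipy, OpenCV 4.12 (cv2) and the standard library are available. Lean on these libraries where they do the work, as an engineer would, in place of code of your own. Each camera call takes 0.05 s, during which the arm holds its last target.

TASK

Open the grey gauge case: lift the spring paddle on the front of its blue lid to draw back the hidden pawl, and swing the lid up and back until it rests against the rubber buffer of its stop. Feel for the stop, which is set to a different angle each time: do not wrench the lid against the pawl or strain it hard against the buffer. Leave the lid open, resting on the buffer, with the paddle let go, and leave the other things on the bench where they are.

Things in the scene. Friction and masses are not known exactly. Their poses are not given: they have to be found in the camera images.
- case: grey gauge case fixed to the bench, 180 (x) x 240 (y) x 62 mm high; origin at the centre of its underside, x from front (paddle) to rear (hinge). Blue lid on top (top face 70 mm up), hinged at the rear, 90 mm behind the origin, 64 mm up, axis along y. The stop's stay stands at the rear of the +y side, 113 to 147 mm from the middle, up to 170 mm high: keep the tool near the middle.
- lid_hinge (a point): point on the lid's hinge axis, at its middle; axes as the lid's (x from front to rear along the lid, y along the hinge)
- lid_front_edge (a point): middle of the lid's front edge, 180 mm from the hinge axis; the lid is 8 mm thick and 242 mm wide, and this point lies in the middle of its thickness
- lid (a joint): opening of the lid in rad, 0 = shut, grows as the front edge rises. Stiff friction hinge (0.8 N m): the lid (0.35 kg) stays where it is left and takes about 5 to 7 N at the front edge to swing. It meets the stop's buffer somewhere between 0.95 and 1.40 rad, different each time.
- paddle_grip (a point): middle of the paddle's black rubber grip roll, 16 mm thick and 40 mm long along the case's y; shut, it stands 22 mm in front of the lid's front edge and 24 mm above the lid's top, with free space on both ends, so it can be pinched across its 40 mm length from above (it then pivots and creeps a little between the fingers, so lift somewhat farther than its arc) or hooked from below
- paddle_axis (a point): middle of the paddle's hinge axis (along the case's y, carried by the lid, 30 mm behind the lid's front edge); the grip roll swings about it at 54 mm radius, 52 mm in front and 14 mm above when the paddle is down
- paddle (a joint): lift of the paddle in rad, 0 = down, 0.85 = up against its end stop; a spring (about 2 N at the grip at first, 5 N at the end) returns it. The pawl is clear of its keeper at a lift somewhere between 0.3 and 0.7, different each time.
- pawl: steel pawl hidden under the lid's front, 24 x 18 x 6 mm, carried by the lid and drawn back 16.5 mm per rad of paddle lift; it hooks under a keeper in the case with about 1.5 mm of play, and springs back out with the paddle. Origin at its centre.
- buffer (a joint): how far the lid pushes in the stop's sprung rubber buffer, in m, 0 = not touched; 5.5 N per mm at 70 mm from the hinge axis, so 1 mm takes about 2 N more at the lid's front edge. Let go, hinge friction keeps the lid pressed in by 1 to 2 mm at most. Over 6 mm (about 13 N more at the front edge than the swing takes) is straining it.
- master: stepped steel setting master, 30 mm across, 43 mm high, standing beside the case; origin at the centre of its underside; a bystander
- ring: steel ring gauge, 46 mm across, 14 mm high, lying beside the case; origin at the centre of its underside; a bystander
- oil: small yellow oil bottle with a red spout, 36 mm across, 98 mm high, standing to the right; origin at the centre of its underside; a bystander
- loupe: black folding loupe, 44 x 30 x 14 mm, lying to the left; origin at the centre of its underside; a bystander

How it is judged:
By the outcome, as a careful person would: the job done as asked, in the order asked, and still so for the second after the job is handed in, with the robot touching nothing.
It also fails if it takes over 72 s, if anything falls off the work surface, if the arm or the gripper's body presses on something with over 40 N, if the wrist force passes 120 N, or if a joint passes its speed limit or range.

## Working session

There is one attempt and no reset: what is moved stays moved. The work goes in short steps, Python scripts to look and compute and a tool call to move; the robot and the scene stay as the last step left them, time stands still between calls to the robot, and variables do not carry over. Pictures are saved under pics/ and viewed, and the job is handed in when it is done.

Besides the shell and the picture viewer there is one more tool, called after "Emit:" as name(argument=value, ...) on one line, values as JSON. apply_moves: Moves the arm, as the interface text tells. Its arguments: {"type":"object","properties":{"deltas":{"type":"array"},"squeeze":{"type":"number"}},"required":["deltas"]}

```bash
ls; mkdir -p pics
cat > h.py <<'E'
import numpy as np, cv2
from plant import robot
def snap(n,tag):
    p,d=robot.camera(n); c=robot.get_calibration(n)
    cv2.imwrite(f'pics/{tag}.png',p[:,:,::-1]); np.savez(f'pics/{tag}.npz',p=p,d=d,**{k:np.array(v) for k,v in c.items()})
    return p,d,c
def load(tag):
    z=np.load(f'pics/{tag}.npz'); return z
def w(z,u,v,r=1):
    d=z['d'][v-r:v+r+1,u-r:u+r+1]; d=np.median(d[d>0]) if (d>0).any() else np.nan
    R,_=cv2.Rodrigues(z['rvec'].astype(float)); K=z['mtx']
    pc=d*np.linalg.inv(K)@np.array([u,v,1.]); return R.T@(pc-z['tvec'].ravel())
E
python3 - <<'E'
from h import *
snap('scene','s0');snap('top','t0')
s=robot.sense();print(s)
E
```

```text
pics
{'clock': 0.1, 'joints': array([-1.28682458e+00,  4.86511636e-02,  9.77330044e-02,  1.62200152e+00,
        5.81310264e-06,  1.44299028e+00]), 'qd': array([ 0.00119849, -0.00211669,  0.00339982, -0.00014828,  0.00164267,
        0.00076035]), 'joint_efforts': array([ 2.47703443e-03, -3.39851582e+01,  3.20935857e+01,  1.58321456e-02,
       -1.16395140e-04,  2.03565847e-06]), 'ee_pos': array([ 0.20994414, -0.480543  ,  0.21213675]), 'orientation': array([-0.14461547,  0.69292064, -0.69142346,  0.14450245]), 'ft_force': array([ 0.84220713, -0.09450504, -0.65787648]), 'ft_torque': array([ 0.01502213, -0.02989293, -0.03728099]), 'grip_width': 0.08530762397387863}
```

View pics/s0.png

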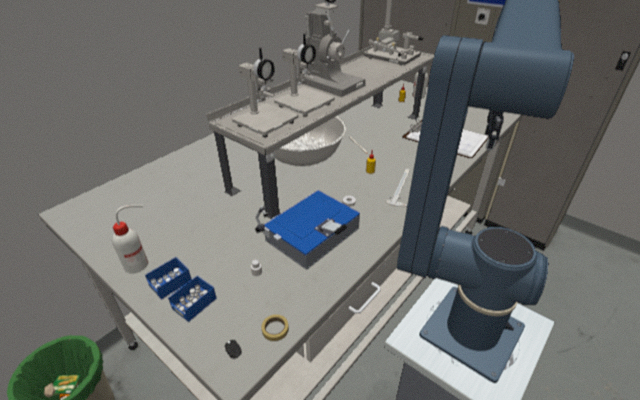

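View pics/t0.png

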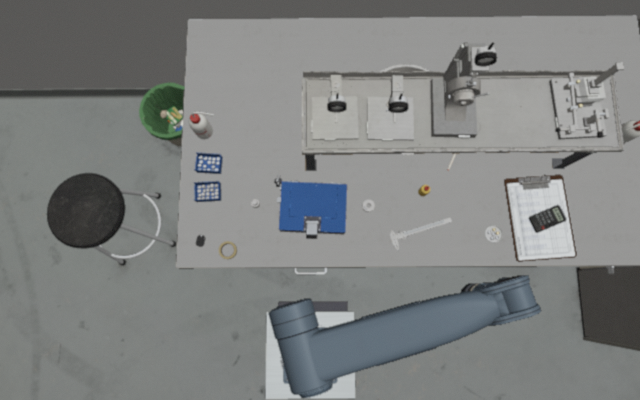

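Top view: the blue lid spans about (280–347, 182–234), with the paddle near (312,227). The ring is at (368,206), the master at (255,203), the loupe at (200,240) and the oil at (425,190). I'll enlarge it next.

Run:
```python
from h import *
p=load('t0')['p'][165:255,260:380,::-1]
cv2.imwrite('pics/t0c.png',cv2.resize(p,None,fx=6,fy=6,interpolation=cv2.INTER_CUBIC))
p=load('s0')['p'][180:275,250:370,::-1]
cv2.imwrite('pics/s0c.png',cv2.resize(p,None,fx=6,fy=6,interpolation=cv2.INTER_CUBIC))
```

```text
(no output)
```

View pics/t0c.png

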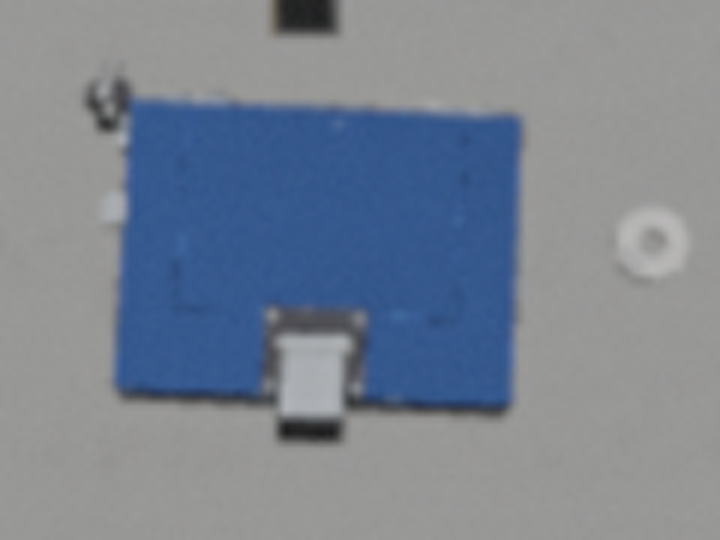

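View pics/s0c.png

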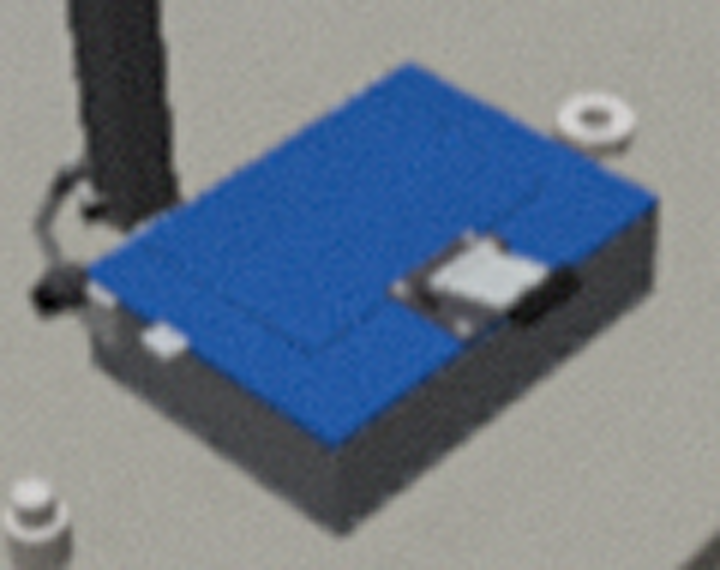

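```bash
cat >> h.py <<'E'
def onz(z,u,v,h):
    R,_=cv2.Rodrigues(z['rvec'].astype(float)); K=z['mtx']
    ray=R.T@np.linalg.inv(K)@np.array([u,v,1.]); c=-R.T@z['tvec'].ravel()
    return c+ray*(h-c[2])/ray[2]
E
python3 - <<'E'
from h import *
z=load('t0'); np.set_printoptions(precision=4,suppress=True)
f=lambda a,b:(260+(a+.5)/6-.5,165+(b+.5)/6-.5)
C=[onz(z,*f(a,b),.070) for a,b in [(130,102),(521,117),(510,408),(120,390)]]
for c in C:print(c)
print('roll',onz(z,*f(310,431),.098), w(z,312,236))
print('lid d',w(z,300,200),w(z,330,200),w(z,300,225),'paddle',w(z,312,225))
ax=(C[0]-C[1]);print('yaw',np.arctan2(-ax[0],ax[1]), np.linalg.norm(ax),np.linalg.norm(C[0]-C[3]),np.arctan2((C[0]-C[3])[1],(C[0]-C[3])[0]),np.arctan2((C[1]-C[2])[1],(C[1]-C[2])[0]))
print('ctr',sum(C)/4)
for n,h,q in [('ring',.014,(368,206)),('master',.043,(255,203)),('stayL',.066,f(115,210))]:print(n,onz(z,*q,h))
K=z['mtx'];print(K)
# depth fit of lid plane
pts=np.array([w(z,u,v,0) for u in range(288,340) for v in range(188,213)]);print(pts.mean(0),pts[:,2].std())
s=robot.sense()
from scipy.spatial.transform import Rotation as Ro
print(Ro.from_quat(s['orientation']).as_matrix())
E
```

```text
[0.6197 0.103  0.07  ]
[ 0.6083 -0.1366  0.07  ]
[ 0.4295 -0.1266  0.07  ]
[0.4421 0.1078 0.07  ]
roll [ 0.4136 -0.0069  0.098 ] [ 0.4147 -0.0096  0.1013]
lid d [0.5501 0.034  0.0706] [ 0.549  -0.0755  0.0715] [0.4586 0.0341 0.0674] paddle [ 0.4561 -0.0096  0.0835]
yaw -0.04766481316597795 0.23978328830694562 0.17762176865502852 -0.027301500878905333 -0.05548043318495882
ctr [ 0.5249 -0.0131  0.07  ]
ring [ 0.5356 -0.2195  0.014 ]
master [0.5453 0.202  0.043 ]
stayL [0.5531 0.112  0.066 ]
[[472.9346   0.     315.3423]
 [  0.     472.9346 199.6967]
 [  0.       0.       1.    ]]
[nan nan nan] nan
[[-0.9164 -0.0006  0.4002]
 [-0.4002  0.002  -0.9164]
 [-0.0003 -1.     -0.0021]]
```

Emit:
apply_moves(deltas=[[[1,11,26,0,0.149],[1,11,26,0,0.149],[1,11,26,0,0.149],[1,11,26,0,0.149],[1,11,26,0,0.149],[1,11,26,0,0.149],[1,11,26,0,0.149],[1,11,26,0,0.149]]], squeeze=40)

```text
clock: 0.9
ee_pos: [0.2982, -0.2718, 0.2127]
orientation: [-0.51, 0.49, -0.49, 0.51]
ft_force: [0.4, -0.1, 0.8]
grip_width: 0.085
```

Emit:
apply_moves(deltas=[[[1,11,26,0,0.149],[1,11,26,0,0.149],[1,11,26,0,0.149],[1,11,26,0,0.149],[1,11,26,0,0.149],[1,11,26,0,0.149],[1,11,26,0,0.149],[1,11,26,0,0.149]]])

```text
clock: 1.7
ee_pos: [0.3861, -0.0639, 0.2127]
orientation: [-0.697, 0.12, -0.119, 0.697]
ft_force: [0.5, 0.3, 0.1]
grip_width: 0.0853
```

```bash
cat >> h.py <<'E'
from scipy.spatial.transform import Rotation as Ro
def st():
    s=robot.sense();M=Ro.from_quat(s['orientation']).as_matrix()
    print('t',round(s['clock'],2),'pos',(s['ee_pos']*1e3).round(1),'jawyaw',round(np.arctan2(M[1,2],M[0,2]),4),'F',s['ft_force'].round(2),'w',round(s['grip_width']*1e3,1),'down',M[:,1].round(3))
    return s
E
python3 - <<'E'
from h import *
s=st();print(s['joints'].round(3))
z=load('t0')
for q in [(310,151),(310,140),(300,160),(345,151),(310,120)]:print(q,w(z,*q))
E
```

```text
t 1.7 pos [386.1 -63.9 212.7] jawyaw 1.2312 F [0.46 0.32 0.13] w 85.3 down [-0.001  0.    -1.   ]
[-0.336 -0.299 -0.215  1.655 -0.     0.004]
(310, 151) [ 0.6746311  -0.00708158  0.27631359]
(310, 140) [ 0.7121319  -0.00724963  0.27624054]
(300, 160) [ 0.7207014   0.03672355 -0.00112301]
(345, 151) [ 0.67336855 -0.12145411  0.27710764]
(310, 120) [ 0.78133424 -0.0075518   0.27569435]
```

Emit:
apply_moves(deltas=[[[1,13,28,-10,0.146],[1,14,28,-12,0.146],[1,0,0,-10,0],[1,0,0,0,0]]])

```text
clock: 2.1
ee_pos: [0.4116, -0.0086, 0.179]
orientation: [-0.707, 0.02, -0.017, 0.707]
ft_force: [0.7, -0.9, 0.7]
grip_width: 0.0852
```

Run:
```python
from h import *
st();snap('wrist','w1');snap('scene','s1');print(robot.get_calibration('wrist'))
p=load('s1')['p'][130:275,220:400,::-1]
cv2.imwrite('pics/s1c.png',cv2.resize(p,None,fx=4,fy=4,interpolation=cv2.INTER_CUBIC))
```

```text
t 2.1 pos [411.6  -8.6 179. ] jawyaw 1.5175 F [ 0.7  -0.86  0.69] w 85.2 down [-0.005  0.    -1.   ]
{'mtx': array([[356.62802418,   0.        , 325.25795112],
       [  0.        , 356.62802418, 202.37069828],
       [  0.        ,   0.        ,   1.        ]]), 'rvec': array([-2.13004158, -2.01454414, -0.27535124]), 'tvec': array([-0.01299548, -0.42346482,  0.23677387])}
```

View pics/w1.png

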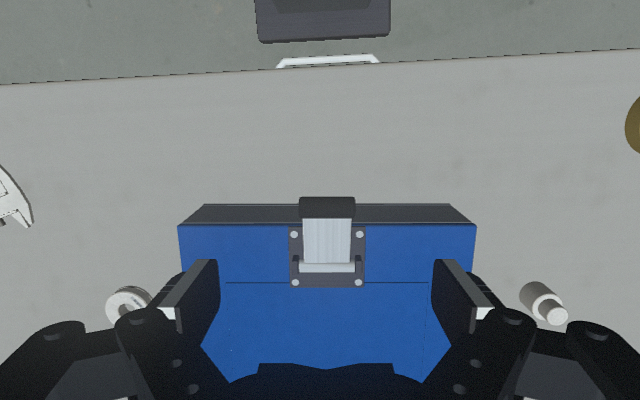

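View pics/s1c.png

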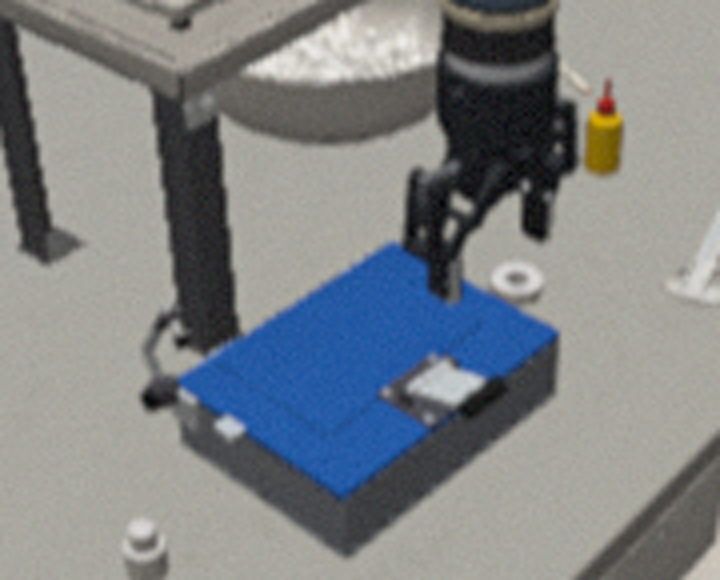

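The wrist view shows the grip roll at (299–355, 197–217), the lid's front edge at row ~225 and the paddle plate between the fingers.

Run:
```python
from h import *
np.set_printoptions(precision=4,suppress=True)
z=load('w1')
for q in [(303,207),(327,207),(351,207),(327,199),(327,214),(327,240)]:print(q,w(z,*q))
print('roll ends',onz(z,299,207,.1),onz(z,355,207,.1))
print('lid front corners',onz(z,179,225,.07),onz(z,476,224,.07))
```

```text
(303, 207) [ 0.4128 -0.0251  0.1024]
(327, 207) [ 0.4137 -0.0084  0.1025]
(351, 207) [0.4147 0.0083 0.1025]
(327, 199) [ 0.409  -0.0082  0.0987]
(327, 214) [ 0.4189 -0.0087  0.1023]
(327, 240) [ 0.4432 -0.0099  0.09  ]
roll ends [ 0.4134 -0.0281  0.1   ] [0.4155 0.0112 0.1   ]
lid front corners [ 0.4317 -0.1282  0.07  ] [0.4439 0.1098 0.07  ]
```

Emit:
apply_moves(deltas=[[[1,2,0,-25,0.004],[1,0,0,-25,0],[1,0,0,-20,0],[1,0,0,-15,0],[1,0,0,0,0],[-0.1,0,0,0,0],[-0.4,0,0,0,0],[-0.4,0,0,0,0]]])

```text
clock: 3.0
ee_pos: [0.4161, -0.0096, 0.0977]
orientation: [0.707, -0.017, 0.019, -0.707]
ft_force: [-0.0, -0.1, 0.3]
grip_width: 0.044
```

Emit:
apply_moves(deltas=[[[-0.4,0,0,0,0],[-0.4,0,0,0,0],[-0.4,0,0,0,0],[-0.4,0,0,0,0]]])

```text
clock: 3.4
ee_pos: [0.4151, -0.009, 0.0962]
orientation: [-0.707, 0.018, -0.018, 0.707]
ft_force: [-0.4, 0.5, -0.9]
grip_width: 0.0255
```

Run:
```python
from h import *
st();snap('wrist','w2')
```

```text
t 3.4 pos [415.1  -9.   96.2] jawyaw 1.5212 F [-0.36  0.49 -0.89] w 25.5 down [ 0.  0. -1.]
```

View pics/w2.png

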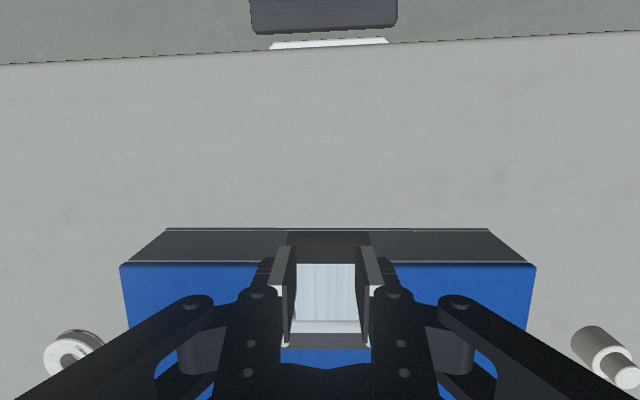

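Run:
```python
from h import *
np.set_printoptions(precision=4,suppress=True)
z=load('w2'); s=robot.sense();e=s['ee_pos']
M=Ro.from_quat(s['orientation']).as_matrix();print(robot.tip_extent)
for n,p in [('tcp',[0,0,0]),('tip',[0,.019,0]),('padL',[0,.019,.0128]),('padR',[0,.019,-.0128]),('pL20',[0,.019,.02]),('pR20',[0,.019,-.02])]:
    q=e+M@np.array(p); print(n,q,cv2.projectPoints(q,z['rvec'],z['tvec'],z['mtx'],None)[0].ravel())
for q in [(294,255),(294,300),(362,255),(362,300),(327,240),(290,240),(327,280),(327,300),(327,325)]:print(q,w(z,*q,0))
for q in [(0.4135,-.0285,.0945),(0.4155,.0112,.0945)]:print(cv2.projectPoints(np.array(q),z['rvec'],z['tvec'],z['mtx'],None)[0].ravel())
```

```text
0.019
tcp [ 0.4151 -0.009   0.0962] [326.0835 248.2573]
tip [ 0.4151 -0.009   0.0772] [325.9883 234.3318]
padL [0.4157 0.0038 0.0772] [349.8323 234.3204]
padR [ 0.4144 -0.0218  0.0772] [302.1432 234.3432]
pL20 [0.4161 0.011  0.0772] [363.244 234.314]
pR20 [ 0.4141 -0.029   0.0772] [288.7298 234.3496]
(294, 255) [ 0.4059 -0.0217  0.1234]
(294, 300) [ 0.4236 -0.0226  0.1281]
(362, 255) [0.4052 0.0055 0.1279]
(362, 300) [0.4142 0.0035 0.1459]
(327, 240) [ 0.4099 -0.0083  0.0985]
(290, 240) [ 0.4085 -0.0257  0.0999]
(327, 280) [ 0.4348 -0.0095  0.0912]
(327, 300) [ 0.4484 -0.0102  0.0877]
(327, 325) [ 0.4657 -0.011   0.0849]
[286.1835 245.7508]
[367.37   245.7654]
```

Run:
```python
from h import *
np.set_printoptions(precision=4,suppress=True)
z=load('w2')
p=z['p'][215:355,250:405,::-1]
cv2.imwrite('pics/w2c.png',cv2.resize(p,None,fx=5,fy=4,interpolation=cv2.INTER_CUBIC))
for v in range(228,262,3):
  print(v,[w(z,u,v,0).round(3).tolist() for u in (280,286,292)])
snap('scene','s2');st()
p=load('s2')['p'][130:275,220:400,::-1]
cv2.imwrite('pics/s2c.png',cv2.resize(p,None,fx=4,fy=4,interpolation=cv2.INTER_CUBIC))
```

```text
228 [[0.436, -0.044, 0.004], [0.436, -0.04, 0.005], [0.436, -0.035, 0.004]]
231 [[0.436, -0.044, 0.01], [0.436, -0.039, 0.011], [0.407, -0.026, 0.091]]
234 [[0.436, -0.043, 0.018], [0.436, -0.039, 0.017], [0.407, -0.025, 0.096]]
237 [[0.436, -0.042, 0.024], [0.436, -0.038, 0.023], [0.407, -0.025, 0.099]]
240 [[0.435, -0.041, 0.03], [0.436, -0.037, 0.03], [0.409, -0.025, 0.099]]
243 [[0.436, -0.041, 0.035], [0.436, -0.037, 0.034], [0.41, -0.025, 0.1]]
246 [[0.403, -0.028, 0.12], [0.404, -0.025, 0.119], [0.404, -0.023, 0.119]]
249 [[0.403, -0.027, 0.123], [0.403, -0.025, 0.123], [0.403, -0.022, 0.123]]
252 [[0.403, -0.027, 0.126], [0.404, -0.025, 0.125], [0.404, -0.022, 0.124]]
255 [[0.403, -0.027, 0.128], [0.403, -0.024, 0.129], [0.404, -0.022, 0.128]]
258 [[0.403, -0.026, 0.131], [0.403, -0.024, 0.132], [0.404, -0.022, 0.131]]
261 [[0.403, -0.026, 0.134], [0.403, -0.024, 0.134], [0.404, -0.022, 0.133]]
t 3.5 pos [415.1  -9.1  96.2] jawyaw 1.5211 F [ 0.32 -0.69  0.08] w 25.6 down [-0. -0. -1.]
```

View pics/w2c.png

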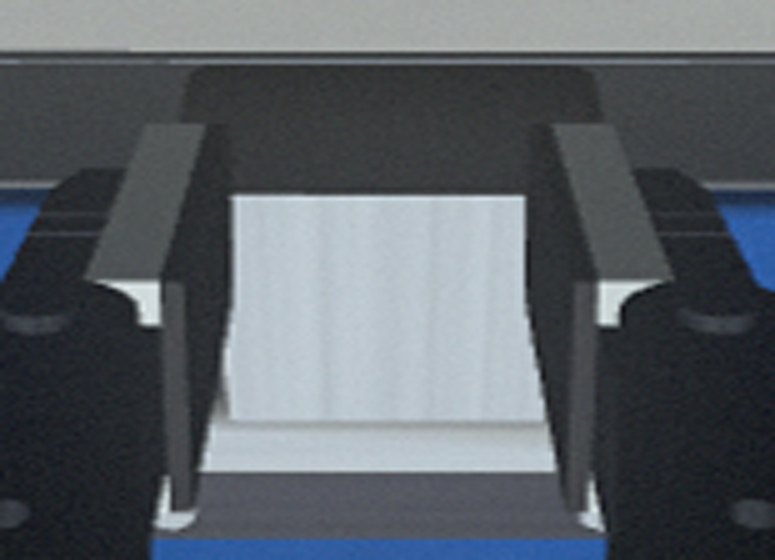

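View pics/s2c.png

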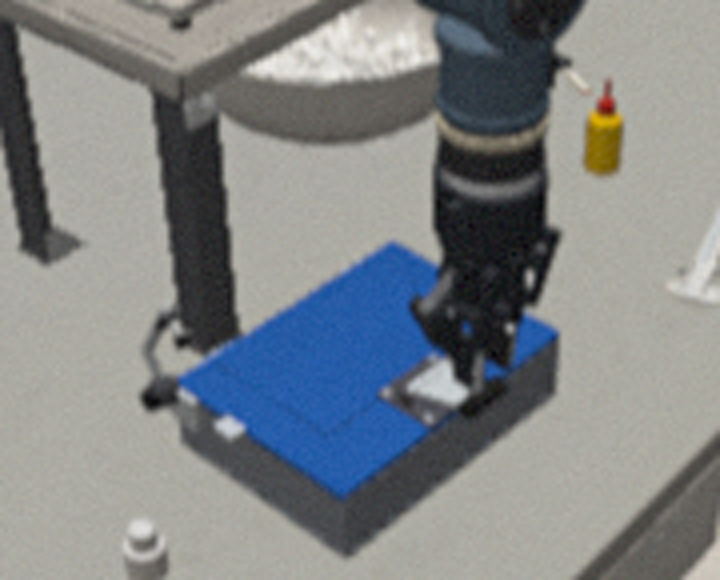

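Run:
```python
from h import *
np.set_printoptions(precision=4,suppress=True)
z=load('w1')
R,_=cv2.Rodrigues(z['rvec']);print('cam',-R.T@z['tvec'].ravel(),R[2])
for v in range(254,330,6):
  print(v,[w(z,u,v,0).round(3).tolist() for u in (204,210,215)])
z=load('w2')
for v in range(246,350,8):
  print(v,[w(z,u,v,0).round(3).tolist() for u in (272,284,290,295)])
```

```text
cam [ 0.3444 -0.0059  0.341 ] [ 0.2663 -0.0144 -0.9638]
254 [[0.457, -0.111, 0.071], [0.458, -0.107, 0.07], [0.458, -0.103, 0.07]]
260 [[0.399, -0.055, 0.216], [0.399, -0.053, 0.217], [0.4, -0.051, 0.215]]
266 [[0.399, -0.053, 0.223], [0.4, -0.052, 0.219], [0.402, -0.052, 0.215]]
272 [[0.399, -0.052, 0.226], [0.402, -0.052, 0.221], [0.404, -0.052, 0.216]]
278 [[0.401, -0.052, 0.227], [0.404, -0.052, 0.221], [0.407, -0.052, 0.215]]
284 [[0.403, -0.052, 0.228], [0.406, -0.052, 0.222], [0.409, -0.052, 0.216]]
290 [[0.405, -0.052, 0.228], [0.409, -0.052, 0.222], [0.411, -0.052, 0.218]]
296 [[0.408, -0.052, 0.228], [0.41, -0.052, 0.223], [0.414, -0.053, 0.217]]
302 [[0.408, -0.052, 0.231], [0.413, -0.052, 0.224], [0.416, -0.052, 0.219]]
308 [[0.411, -0.052, 0.23], [0.415, -0.053, 0.223], [0.418, -0.053, 0.219]]
314 [[0.414, -0.053, 0.23], [0.417, -0.053, 0.225], [0.42, -0.053, 0.22]]
320 [[0.415, -0.052, 0.231], [0.419, -0.053, 0.225], [0.519, -0.111, 0.071]]
326 [[0.417, -0.053, 0.232], [0.525, -0.116, 0.071], [0.525, -0.112, 0.071]]
246 [[0.436, -0.045, 0.04], [0.403, -0.026, 0.119], [0
[... 549 characters left out ...]
[[0.403, -0.025, 0.159], [0.407, -0.023, 0.152], [0.413, -0.022, 0.142], [0.424, -0.023, 0.122]]
302 [[0.403, -0.025, 0.163], [0.41, -0.023, 0.152], [0.415, -0.022, 0.143], [0.449, -0.027, 0.088]]
310 [[0.403, -0.024, 0.168], [0.413, -0.023, 0.152], [0.418, -0.022, 0.143], [0.455, -0.028, 0.085]]
318 [[0.399, -0.022, 0.178], [0.417, -0.024, 0.151], [0.421, -0.022, 0.145], [0.462, -0.029, 0.082]]
326 [[0.398, -0.021, 0.183], [0.419, -0.024, 0.152], [0.425, -0.023, 0.144], [0.465, -0.029, 0.085]]
334 [[0.398, -0.021, 0.185], [0.423, -0.024, 0.151], [0.479, -0.034, 0.073], [0.479, -0.031, 0.073]]
342 [[0.397, -0.02, 0.189], [0.425, -0.024, 0.153], [0.485, -0.034, 0.073], [0.485, -0.031, 0.072]]
```

The closed pads stand above the roll: the wrist depth puts their tips at z≈0.118, although the reported TCP is 0.096. So the tips are about 21 mm above the TCP rather than 19 mm below it. I'll go by the camera, reopen and descend about 45 mm in steps.

Emit:
apply_moves(deltas=[[[0.6,0,0,0,0],[1,0,0,0,0],[1,0,0,0,0],[1,0,0,0,0],[1,-1,0,-10,0],[1,0,0,-10,0],[1,0,0,0,0]]])

```text
clock: 4.2
ee_pos: [0.4123, -0.0088, 0.0738]
orientation: [-0.707, 0.019, -0.016, 0.707]
ft_force: [-0.5, 0.3, 0.1]
grip_width: 0.0852
```

Run:
```python
from h import *
np.set_printoptions(precision=4,suppress=True)
st();snap('wrist','w3');z=load('w3')
for v in range(240,300,6):
  print(v,[w(z,u,v,0).round(3).tolist() for u in (204,210,215)])
```

```text
t 4.2 pos [412.3  -8.8  73.8] jawyaw 1.5209 F [-0.54  0.26  0.09] w 85.2 down [-0.004  0.001 -1.   ]
240 [[0.434, -0.096, -0.0], [0.433, -0.091, 0.001], [0.434, -0.088, 0.001]]
246 [[0.434, -0.093, 0.01], [0.434, -0.088, 0.01], [0.434, -0.085, 0.01]]
252 [[0.434, -0.089, 0.021], [0.434, -0.085, 0.021], [0.434, -0.082, 0.021]]
258 [[0.434, -0.086, 0.03], [0.434, -0.082, 0.03], [0.434, -0.079, 0.03]]
264 [[0.4, -0.053, 0.115], [0.4, -0.051, 0.115], [0.402, -0.051, 0.109]]
270 [[0.4, -0.052, 0.12], [0.402, -0.052, 0.115], [0.404, -0.051, 0.111]]
276 [[0.402, -0.052, 0.12], [0.404, -0.052, 0.116], [0.407, -0.051, 0.111]]
282 [[0.403, -0.052, 0.122], [0.406, -0.051, 0.117], [0.409, -0.052, 0.111]]
288 [[0.406, -0.052, 0.122], [0.409, -0.052, 0.117], [0.412, -0.052, 0.111]]
294 [[0.408, -0.052, 0.123], [0.411, -0.052, 0.117], [0.414, -0.052, 0.112]]
```

View pics/w3.png

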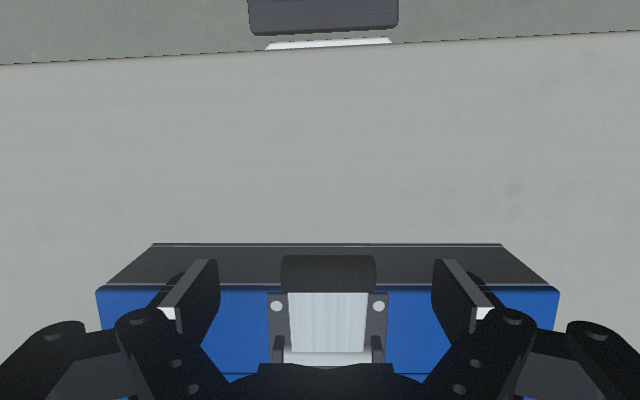

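Emit:
apply_moves(deltas=[[[1,1,0,-8,0],[1,0,0,-8,0],[1,0,0,-8,0],[1,0,0,0,0],[0.3,0,0,0,0],[-0.2,0,0,0,0],[-0.4,0,0,0,0],[-0.4,0,0,0,0]]])

```text
clock: 5.05
ee_pos: [0.4155, -0.008, 0.053]
orientation: [-0.706, 0.017, -0.018, 0.708]
ft_force: [-0.4, 4.6, 2.8]
grip_width: 0.0394
```

Emit:
apply_moves(deltas=[[[-0.4,0,0,0,0],[-0.4,0,0,0,0]]])

```text
clock: 5.25
ee_pos: [0.4154, -0.0081, 0.0529]
orientation: [-0.706, 0.017, -0.018, 0.708]
ft_force: [-0.7, 5.9, 4.6]
grip_width: 0.0388
```

Run:
```python
from h import *
st();snap('wrist','w4')
```

```text
t 5.25 pos [415.4  -8.1  52.9] jawyaw 1.5214 F [-0.71  5.94  4.6 ] w 38.8 down [ 0.001  0.002 -1.   ]
```

View pics/w4.png

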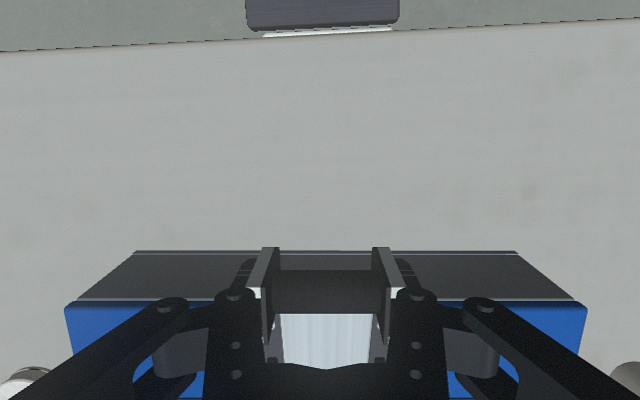

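Gripped: the width is 38.8 mm on the roll ends, and the picture shows the roll between the pads at (272–385, 270–313). Next I'll work out the paddle and lid arcs.

Run:
```python
import numpy as np
a0=np.arctan2(14,52)
f=lambda p:np.array([-54*np.cos(a0+p),54*np.sin(a0+p)])
for p in np.arange(0,.95,.1):print('phi',round(p,2),(f(p)-f(0)).round(1))
print((f(.85)-f(0)))
b0=np.arctan2(64.5,173.8);r=np.hypot(64.5,173.8)
g=lambda t:np.array([-r*np.cos(b0+t),r*np.sin(b0+t)])
for t in np.arange(0,1.45,.05):print('th',round(t,2),(g(t)-g(0)).round(1),'step',(g(t+.05)-g(t)).round(1))
```

```text
phi 0.0 [0. 0.]
phi 0.1 [1.7 5.1]
phi 0.2 [ 3.8 10.1]
phi 0.3 [ 6.5 14.8]
phi 0.4 [ 9.6 19.2]
phi 0.5 [13.1 23.3]
phi 0.6 [17. 27.]
phi 0.7 [21.3 30.3]
phi 0.8 [25.9 33.1]
phi 0.9 [30.7 35.5]
[28.27648488 34.40085313]
th 0.0 [0. 0.] step [3.4 8.6]
th 0.05 [3.4 8.6] step [3.9 8.4]
th 0.1 [ 7.3 17. ] step [4.3 8.2]
th 0.15 [11.6 25.2] step [4.7 8. ]
th 0.2 [16.3 33.2] step [5.1 7.8]
th 0.25 [21.4 41. ] step [5.5 7.5]
th 0.3 [26.8 48.5] step [5.8 7.2]
th 0.35 [32.7 55.7] step [6.2 6.9]
th 0.4 [38.8 62.6] step [6.5 6.6]
th 0.45 [45.4 69.2] step [6.8 6.3]
th 0.5 [52.2 75.4] step [7.1 5.9]
th 0.55 [59.3 81.3] step [7.4 5.5]
th 0.6 [66.8 86.9] step [7.7 5.2]
th 0.65 [74.5 92. ] step [7.9 4.8]
th 0.7 [82.4 96.8] step [8.2 4.4]
th 0.75 [ 90.6 101.2] step [8.4 4. ]
th 0.8 [ 99.  105.1] step [8.6 3.5]
th 0.85 [107.6 108.6] step [8.7 3.1]
th 0.9 [116.3 111.7] step [8.9 2.7]
th 0.95 [125.2 114.4] step [9.  2.2]
th 1.0 [134.2 116.6] step [9.1 1.8]
th 1.05 [143.3 118.4] step [9.2 1.3]
th 1.1 [152.4 119.6] step [9.2 0.8]
th 1.15 [161.7 120.5] step [9.3 0.4]
th 1.2 [170.9 120.9] step [ 9.3 -0.1]
th 1.25 [180.2 120.8] step [ 9.3 -0.6]
th 1.3 [189.5 120.2] step [ 9.2 -1. ]
th 1.35 [198.7 119.2] step [ 9.2 -1.5]
th 1.4 [207.8 117.7] step [ 9.1 -1.9]
```

Emit:
apply_moves(deltas=[[[-0.4,2.0,1,5,0],[-0.4,2.3,0,5,0],[-0.4,2.7,0,5,0]]])

```text
clock: 5.6
ee_pos: [0.4192, -0.0081, 0.065]
orientation: [0.707, -0.02, 0.015, -0.707]
ft_force: [-2.1, 1.0, -8.1]
grip_width: 0.0391
```

Run:
```python
from h import *
st()
```

```text
t 5.6 pos [419.2  -8.1  65. ] jawyaw 1.5212 F [-2.06  0.98 -8.05] w 39.1 down [-0.007 -0.    -1.   ]
```

Emit:
apply_moves(deltas=[[[-0.4,3,0,4,0],[-0.4,3.5,0,4,0],[-0.4,4,0,4,0],[-0.4,0,0,0,0]]])

```text
clock: 6.0
ee_pos: [0.4299, -0.0087, 0.0785]
orientation: [0.707, -0.02, 0.015, -0.706]
ft_force: [-6.7, 0.2, -4.9]
grip_width: 0.0389
```

Run:
```python
from h import *
st();snap('wrist','w5');snap('scene','s5')
p=load('s5')['p'][130:275,220:400,::-1]
cv2.imwrite('pics/s5c.png',cv2.resize(p,None,fx=4,fy=4,interpolation=cv2.INTER_CUBIC))
```

```text
t 6.0 pos [429.9  -8.7  78.5] jawyaw 1.5208 F [-6.68  0.25 -4.89] w 38.9 down [-0.007 -0.001 -1.   ]
```

View pics/w5.png

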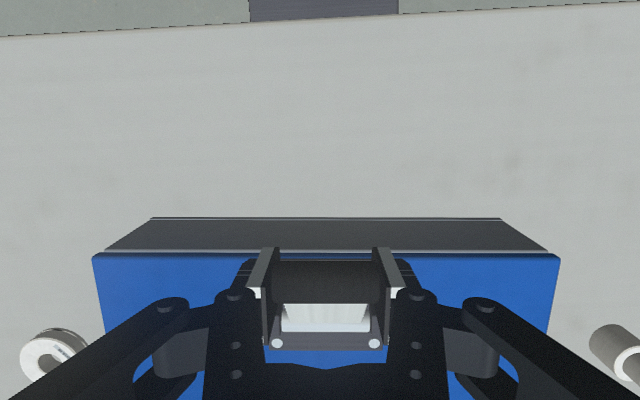

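View pics/s5c.png

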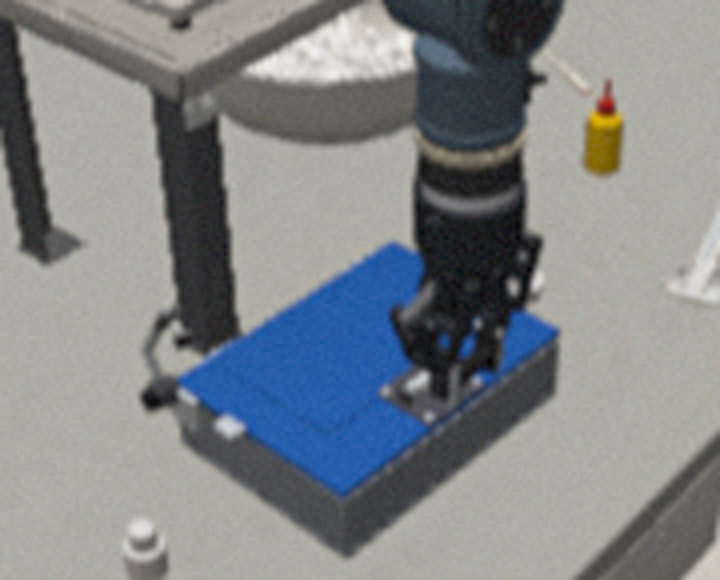

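Emit:
apply_moves(deltas=[[[-0.4,4.2,0,3.3,0],[-0.4,4.5,0,3,0],[-0.4,4.5,0,2.5,0],[-0.4,0,0,0,0]]])

```text
clock: 6.5
ee_pos: [0.4427, -0.0093, 0.0875]
orientation: [0.708, -0.021, 0.015, -0.706]
ft_force: [-9.1, -1.9, -2.6]
grip_width: 0.0389
```

Run:
```python
from h import *
st();snap('wrist','w6');z=load('w6')
np.set_printoptions(precision=4,suppress=True)
for q in [(327,275),(327,285),(327,295),(120,245),(530,245)]:print(q,w(z,*q))
```

```text
t 6.5 pos [442.7  -9.3  87.5] jawyaw 1.5203 F [-9.07 -1.94 -2.56] w 38.9 down [-0.008 -0.003 -1.   ]
(327, 275) [ 0.4339 -0.0085  0.1332]
(327, 285) [ 0.4378 -0.0087  0.1332]
(327, 295) [ 0.4438 -0.009   0.1296]
(120, 245) [ 0.4419 -0.1192  0.0717]
(530, 245) [0.4525 0.0983 0.072 ]
```

View pics/w6.png

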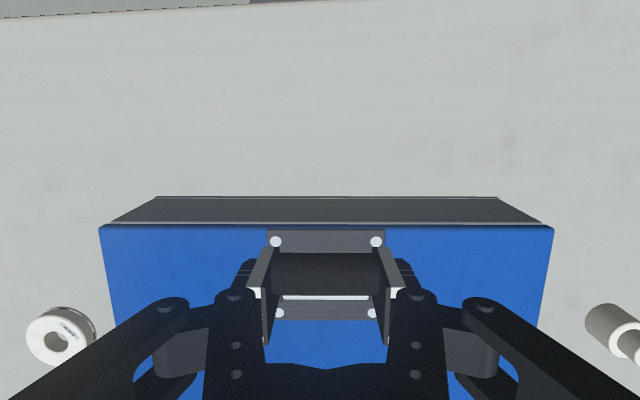

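Emit:
apply_moves(deltas=[[[-0.4,4,0,2,0],[-0.4,3,0,1.5,0],[-0.4,0,0,0,0]]])

```text
clock: 6.85
ee_pos: [0.4495, -0.0097, 0.0907]
orientation: [0.708, -0.021, 0.015, -0.705]
ft_force: [-8.1, -2.7, -3.4]
grip_width: 0.0395
```

```bash
cat >> h.py <<'E'
def roll(tag):
    z=load(tag); np.set_printoptions(precision=4,suppress=True)
    for q in [(327,265),(327,275),(327,285),(327,295)]:print(q,w(z,*q))
E
python3 - <<'E'
from h import *
st();snap('wrist','w7');roll('w7')
E
```

```text
t 6.85 pos [449.5  -9.7  90.7] jawyaw 1.5201 F [-8.05 -2.71 -3.4 ] w 39.5 down [-0.008 -0.004 -1.   ]
(327, 265) [ 0.4374 -0.0087  0.1353]
(327, 275) [ 0.4407 -0.0088  0.1365]
(327, 285) [ 0.4445 -0.009   0.1367]
(327, 295) [ 0.4842 -0.0109  0.0741]
```

Emit:
apply_moves(deltas=[[[-0.4,2,0,4,0],[-0.4,2,0,4.5,0],[-0.4,2,0,4.2,0],[-0.4,2,-0.5,4.2,0]]])

```text
clock: 7.3
ee_pos: [0.4575, -0.0101, 0.1074]
orientation: [0.708, -0.021, 0.015, -0.706]
ft_force: [-7.9, -1.5, -4.8]
grip_width: 0.0393
```

Run:
```python
from h import *
st();snap('wrist','w8');roll('w8')
```

```text
t 7.3 pos [457.5 -10.1 107.4] jawyaw 1.5203 F [-7.88 -1.52 -4.82] w 39.3 down [-0.008 -0.003 -1.   ]
(327, 265) [ 0.4459 -0.0091  0.153 ]
(327, 275) [ 0.4489 -0.0093  0.1548]
(327, 285) [ 0.4535 -0.0095  0.1534]
(327, 295) [ 0.4964 -0.0115  0.0855]
```

View pics/w8.png

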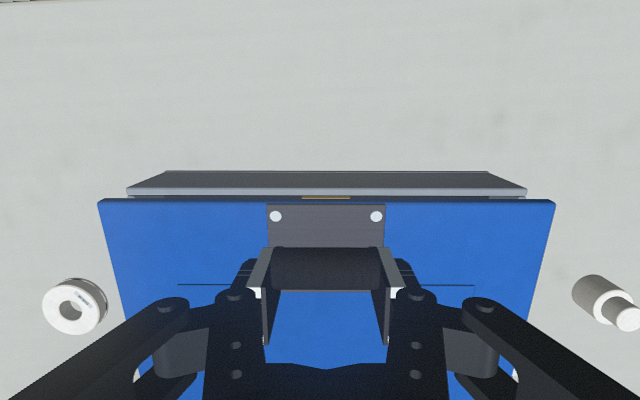

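The lid is rising: there's a dark gap at rows ~190–200 with the brass keeper at (327,197). I'll carry on along the arc.

Emit:
apply_moves(deltas=[[[-0.4,4.3,-0.2,8.2,0],[-0.4,4.7,-0.2,8,0],[-0.4,5.1,-0.2,7.8,0],[-0.4,5.5,-0.3,7.5,0],[-0.4,5.8,-0.3,7.2,0],[-0.4,6.2,-0.3,6.9,0]]])

```text
clock: 7.95
ee_pos: [0.4899, -0.0118, 0.154]
orientation: [0.708, -0.02, 0.016, -0.705]
ft_force: [-7.7, -1.6, -2.9]
grip_width: 0.0394
```

Emit:
apply_moves(deltas=[[[-0.4,6.5,-0.3,6.6,0],[-0.4,6.8,-0.3,6.3,0],[-0.4,7.1,-0.4,5.9,0],[-0.4,7.4,-0.4,5.5,0],[-0.4,7.7,-0.4,5.2,0]]])

```text
clock: 8.45
ee_pos: [0.5262, -0.0136, 0.1843]
orientation: [0.708, -0.019, 0.016, -0.705]
ft_force: [-7.6, -2.3, -2.0]
grip_width: 0.0386
```

Run:
```python
from h import *
st();snap('wrist','w9');roll('w9');snap('scene','s9')
p=load('s9')['p'][100:275,200:400,::-1]
cv2.imwrite('pics/s9c.png',cv2.resize(p,None,fx=4,fy=3.4,interpolation=cv2.INTER_CUBIC))
```

```text
t 8.45 pos [526.2 -13.6 184.3] jawyaw 1.5202 F [-7.57 -2.29 -1.97] w 38.6 down [-0.004 -0.004 -1.   ]
(327, 265) [ 0.5139 -0.0126  0.2332]
(327, 275) [ 0.5182 -0.0128  0.2322]
(327, 285) [ 0.5989 -0.0166  0.0913]
(327, 295) [ 0.6155 -0.0174  0.078 ]
```

View pics/w9.png

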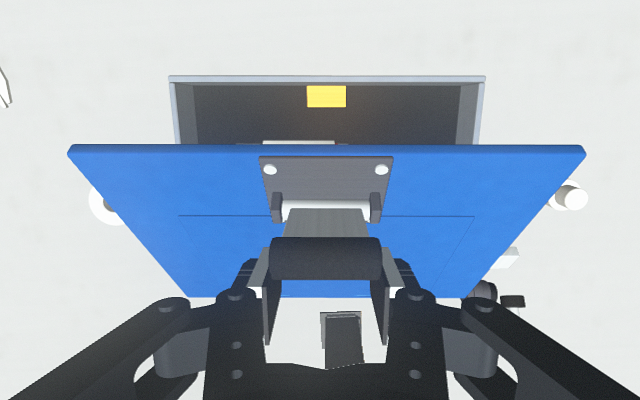

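View pics/s9c.png

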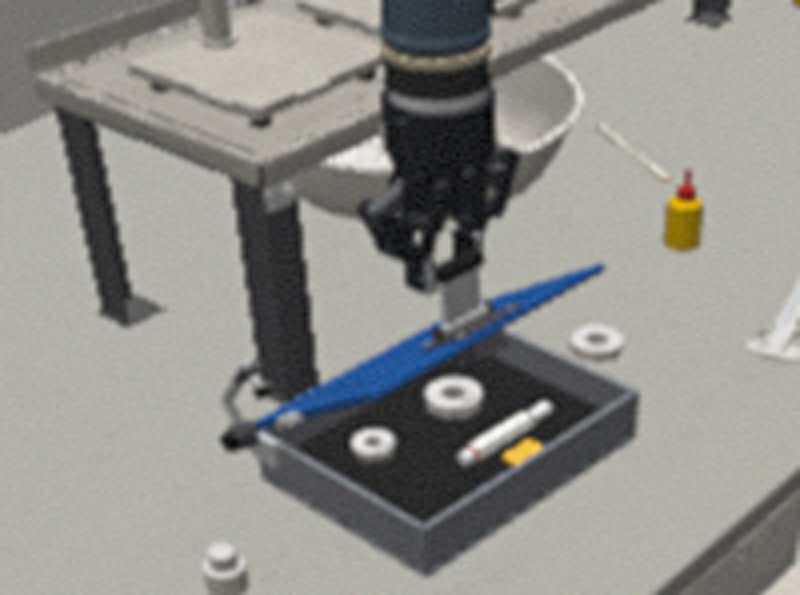

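```bash
cat >> h.py <<'E'
def lidang(tag):
    z=load(tag);p=z['p'].astype(int);d=z['d']
    m=(p[...,2]>90)&(p[...,2]>p[...,0]*2.2)&(p[...,2]>p[...,1]*1.4)&(d>0)
    v,u=np.nonzero(m); 
    R,_=cv2.Rodrigues(z['rvec'].astype(float)); K=z['mtx']
    pc=np.linalg.inv(K)@np.vstack([u,v,np.ones_like(u)])*d[v,u]
    W=(R.T@(pc-z['tvec'].reshape(3,1))).T
    keep=np.ones(len(W),bool)
    for _ in range(6):
        c=W[keep].mean(0);n=np.linalg.svd(W[keep][::max(1,keep.sum()//4000)]-c,full_matrices=False)[2][2]
        keep=abs((W-c)@n)<.003
    if n[2]<0:n=-n
    cx=np.array([np.cos(.05),-np.sin(.05),0])
    L=W[keep];s=np.hypot((L-[.6175,-.018,.064])@cx,L[:,2]-.064)
    print('lid ang',round(np.arctan2(n@cx,n[2]),4),'n',keep.sum(),'edge r',s.max().round(3),'hinge off',round((np.array([.6175,-.018,.064])-c)@n,4))
E
python3 - <<'E'
from h import *
for t in ['w7','w8','w9']:lidang(t)
E
```

```text
lid ang -0.0064 n 33771 edge r 0.181 hinge off -0.0086
lid ang 0.0922 n 38076 edge r 0.18 hinge off -0.0095
lid ang 0.666 n 41787 edge r 0.181 hinge off -0.0095
```

Emit:
apply_moves(deltas=[[[-0.4,7.9,-0.4,4.8,0],[-0.4,8.2,-0.4,4.4,0],[-0.4,8.4,-0.4,4,0],[-0.4,8.6,-0.4,3.5,0],[-0.4,0,0,0,0]]])

```text
clock: 9.05
ee_pos: [0.5613, -0.0155, 0.2021]
orientation: [0.708, -0.018, 0.018, -0.705]
ft_force: [-5.0, -2.8, 1.4]
grip_width: 0.038
```

Run:
```python
from h import *
st();snap('wrist','w10');roll('w10');lidang('w10')
```

```text
t 9.05 pos [561.3 -15.5 202.1] jawyaw 1.52 F [-4.96 -2.81  1.45] w 38.0 down [ 0.    -0.004 -1.   ]
(327, 265) [ 0.5462 -0.0143  0.2517]
(327, 275) [ 0.5506 -0.0145  0.2505]
(327, 285) [ 0.6814 -0.0208  0.0185]
(327, 295) [ 0.6816 -0.0208  0.0387]
lid ang 0.8796 n 36511 edge r 0.182 hinge off -0.0074
```

Emit:
apply_moves(deltas=[[[-0.4,4.4,-0.2,1.5,0],[-0.4,4.4,-0.2,1.4,0],[-0.4,0,0,0,0]]])

```text
clock: 9.4
ee_pos: [0.5695, -0.0159, 0.2051]
orientation: [0.708, -0.018, 0.018, -0.705]
ft_force: [-6.2, -2.0, 1.6]
grip_width: 0.0382
```

Run:
```python
from h import *
st();snap('wrist','w11');lidang('w11')
```

```text
t 9.4 pos [569.5 -15.9 205.1] jawyaw 1.5198 F [-6.16 -2.01  1.63] w 38.2 down [-0.    -0.004 -1.   ]
lid ang 0.9256 n 35194 edge r 0.182 hinge off -0.0076
```

Emit:
apply_moves(deltas=[[[-0.4,4.5,-0.2,1.3,0],[-0.4,0,0,0,0]]])

```text
clock: 9.65
ee_pos: [0.574, -0.0161, 0.2064]
orientation: [0.708, -0.018, 0.018, -0.705]
ft_force: [-5.2, -2.6, 1.4]
grip_width: 0.038
```

Run:
```python
from h import *
st();snap('wrist','w12');lidang('w12')
```

```text
t 9.65 pos [574.  -16.1 206.4] jawyaw 1.5205 F [-5.24 -2.6   1.37] w 38.0 down [-0.    -0.004 -1.   ]
lid ang 0.9496 n 34542 edge r 0.182 hinge off -0.0076
```

Emit:
apply_moves(deltas=[[[-0.4,4.5,-0.2,1.1,0],[-0.4,4.5,-0.2,1,0],[-0.4,0,0,0,0]]])

```text
clock: 10.0
ee_pos: [0.583, -0.0166, 0.2084]
orientation: [0.708, -0.018, 0.018, -0.705]
ft_force: [-5.8, -1.9, 1.0]
grip_width: 0.0377
```

Run:
```python
from h import *
st();snap('wrist','w13');lidang('w13')
```

```text
t 10.0 pos [583.  -16.6 208.4] jawyaw 1.5199 F [-5.76 -1.89  0.98] w 37.7 down [-0.    -0.004 -1.   ]
lid ang 0.9953 n 33387 edge r 0.182 hinge off -0.0077
```

Emit:
apply_moves(deltas=[[[-0.4,4.5,-0.2,0.9,0],[-0.4,0,0,0,0]]])

```text
clock: 10.25
ee_pos: [0.5864, -0.0167, 0.2084]
orientation: [0.708, -0.019, 0.017, -0.705]
ft_force: [-7.3, -2.4, -0.9]
grip_width: 0.0378
```

Run:
```python
from h import *
st();snap('wrist','w14');lidang('w14')
```

```text
t 10.25 pos [586.4 -16.7 208.4] jawyaw 1.5198 F [-7.31 -2.43 -0.86] w 37.8 down [-0.003 -0.004 -1.   ]
lid ang 1.0075 n 33862 edge r 0.183 hinge off -0.0077
```

Emit:
apply_moves(deltas=[[[-0.4,4.5,-0.2,0.8,0],[-0.4,0,0,0,0]]])

```text
clock: 10.5
ee_pos: [0.5899, -0.0169, 0.2081]
orientation: [0.708, -0.02, 0.016, -0.705]
ft_force: [-7.7, -3.0, -3.6]
grip_width: 0.0376
```

Run:
```python
from h import *
st();snap('wrist','w15');lidang('w15')
```

```text
t 10.5 pos [589.9 -16.9 208.1] jawyaw 1.5206 F [-7.66 -2.99 -3.62] w 37.6 down [-0.006 -0.004 -1.   ]
lid ang 1.018 n 34634 edge r 0.182 hinge off -0.0077
```

Run:
```python
from h import *
st();snap('scene','s15');roll('w15')
p=load('s15')['p'][100:275,200:400,::-1]
cv2.imwrite('pics/s15c.png',cv2.resize(p,None,fx=4,fy=3.4,interpolation=cv2.INTER_CUBIC))
```

```text
t 10.55 pos [589.9 -16.9 208.1] jawyaw 1.5207 F [-7.77 -2.63 -2.44] w 37.6 down [-0.006 -0.004 -1.   ]
(327, 265) [ 0.575  -0.0158  0.2587]
(327, 275) [ 0.5797 -0.016   0.2566]
(327, 285) [ 0.6818 -0.0209  0.0744]
(327, 295) [ 0.6817 -0.0209  0.0922]
```

View pics/w15.png

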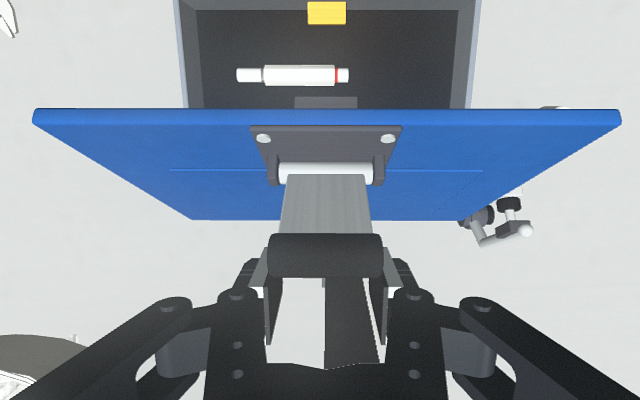

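View pics/s15c.png

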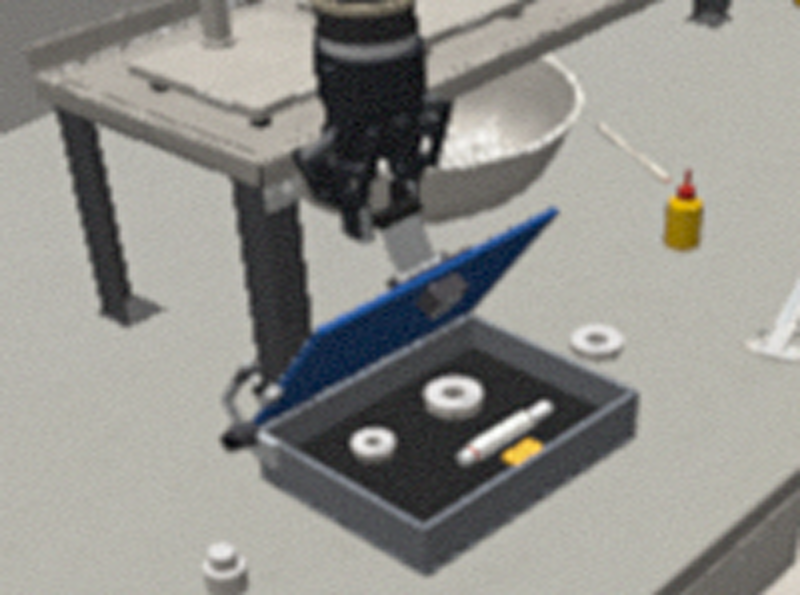

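Run:
```python
from h import *
a=[cv2.resize(load(t)['p'][160:260,440:560,::-1],None,fx=3.3,fy=3.3,interpolation=cv2.INTER_CUBIC) for t in ('w13','w15')]
cv2.imwrite('pics/cmp.png',np.hstack(a))
```

```text
(no output)
```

View pics/cmp.png

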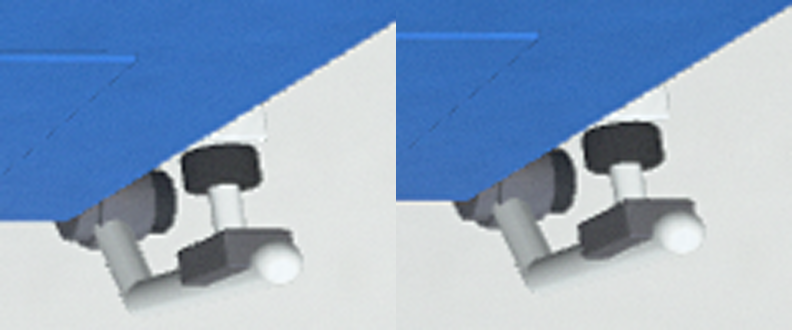

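Emit:
apply_moves(deltas=[[[-0.4,4.5,-0.2,1,0],[-0.4,0,0,0,0]]])

```text
clock: 10.8
ee_pos: [0.5932, -0.0171, 0.208]
orientation: [0.708, -0.021, 0.014, -0.705]
ft_force: [-9.7, -3.0, -6.4]
grip_width: 0.0376
```

Run:
```python
from h import *
st();snap('wrist','w16');lidang('w16')
```

```text
t 10.8 pos [593.2 -17.1 208. ] jawyaw 1.5206 F [-9.67 -3.   -6.41] w 37.6 down [-0.009 -0.004 -1.   ]
lid ang 1.0304 n 35114 edge r 0.182 hinge off -0.0077
```

Emit:
apply_moves(deltas=[[[-0.2,0,0,0,0],[0.1,0,0,0,0],[0.6,0,0,0,0],[1,0,0,0,0],[1,0,0,0,0],[1,0,0,0,0]]])

```text
clock: 11.45
ee_pos: [0.5975, -0.0151, 0.21]
orientation: [0.707, -0.017, 0.018, -0.707]
ft_force: [-0.4, 0.2, 0.5]
grip_width: 0.0854
```

Run:
```python
from h import *
st();snap('wrist','w17');lidang('w17')
```

```text
t 11.45 pos [597.5 -15.1 210. ] jawyaw 1.5212 F [-0.36  0.21  0.48] w 85.4 down [ 0.002 -0.    -1.   ]
lid ang 0.9936 n 44561 edge r 0.182 hinge off -0.0073
```

View pics/w17.png

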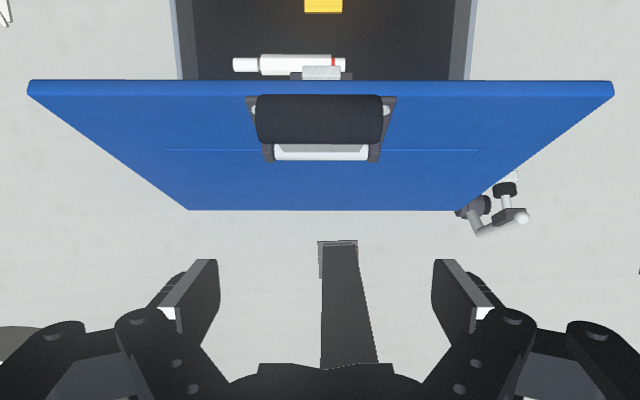

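Run:
```python
from h import *
a=[cv2.resize(load(t)['p'][y:y+60,460:540,::-1],None,fx=4.9,fy=4.9,interpolation=cv2.INTER_CUBIC) for t,y in (('w13',185),('w17',165))]
cv2.imwrite('pics/cmp2.png',np.hstack(a))
snap('top','t17');lidang('t17')
snap('scene','s17');lidang('s17');lidang('s15')
st();snap('wrist','w18');lidang('w18')
```

```text
lid ang 0.995 n 432 edge r 0.189 hinge off -0.0073
lid ang 0.5298 n 48 edge r 0.395 hinge off -0.0673
lid ang 0.5388 n 45 edge r 0.395 hinge off -0.0676
t 11.6 pos [597.  -15.1 209.4] jawyaw 1.5211 F [ 0.68 -0.57 -0.77] w 85.0 down [ 0. -0. -1.]
lid ang 0.993 n 44709 edge r 0.182 hinge off -0.0076
```

View pics/cmp2.png

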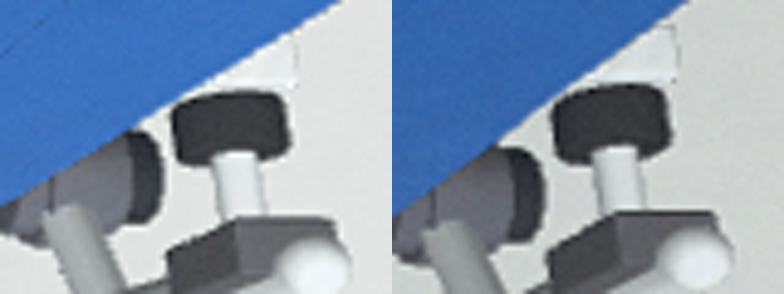

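Run:
```python
from h import *
np.set_printoptions(precision=4,suppress=True)
z=load('w17');P=w(z,505,191);print(P)
cx=np.array([np.cos(.05),-np.sin(.05),0])
for t in ['w11','w12','w13','w14','w15','w16','w17','w18']:
    z=load(t);u,v=cv2.projectPoints(P,z['rvec'],z['tvec'],z['mtx'],None)[0].ravel().round().astype(int)
    p=z['p'].astype(int);pts=[]
    R,_=cv2.Rodrigues(z['rvec'])
    for b in range(v-12,v+13):
        for a in range(u-15,u+16):
            if p[b,a].max()<75 and z['d'][b,a]>0:
                q=w(z,a,b,0)
                if np.linalg.norm(q-P)<.016: pts.append(q)
    pts=np.array(pts);print(t,u,v,len(pts),pts.mean(0),'x%',np.percentile(pts@cx,[3,97]),'z%',np.percentile(pts[:,2],[3,97]))
```

```text
[0.5931 0.1068 0.1355]
w11 507 232 251 [0.5917 0.1073 0.1328] x% [0.5817 0.5907] z% [0.1276 0.1363]
w12 507 225 257 [0.5918 0.1072 0.1327] x% [0.5816 0.5908] z% [0.1275 0.1361]
w13 507 212 263 [0.5926 0.1071 0.1333] x% [0.5824 0.5913] z% [0.1282 0.137 ]
w14 508 207 267 [0.5934 0.1071 0.1337] x% [0.5834 0.5924] z% [0.1284 0.1371]
w15 509 203 267 [0.5941 0.1071 0.134 ] x% [0.5836 0.5934] z% [0.1286 0.1374]
w16 509 198 276 [0.5949 0.1072 0.1344] x% [0.5845 0.5941] z% [0.1291 0.1379]
w17 505 191 282 [0.5925 0.1074 0.1329] x% [0.582 0.592] z% [0.1275 0.1366]
w18 505 192 281 [0.5927 0.1073 0.133 ] x% [0.5822 0.5921] z% [0.1279 0.1364]
```

The buffer head has moved about 0.9 mm from where it rested, and the peak was about 3.6 mm. The lid angle agrees: contact at about 0.98 rad, now 0.993. The lid is resting on the buffer and the paddle is down, so I'll retreat upward.

Emit:
apply_moves(deltas=[[[1,0,0,12,0],[1,0,0,20,0],[1,0,0,25,0],[1,0,0,25,0],[1,0,0,20,0],[1,0,0,0,0],[1,0,0,0,0]]])

```text
clock: 12.35
ee_pos: [0.5973, -0.0152, 0.3118]
orientation: [0.707, -0.017, 0.018, -0.707]
ft_force: [0.4, -0.4, -0.0]
grip_width: 0.0854
```

Run:
```python
from h import *
s=st();print(s['joints'].round(2));snap('wrist','w19');lidang('w19');snap('scene','s19');snap('top','t19')
p=load('s19')['p'][80:275,200:400,::-1]
cv2.imwrite('pics/s19c.png',cv2.resize(p,None,fx=4,fy=3,interpolation=cv2.INTER_CUBIC))
```

```text
t 12.35 pos [597.3 -15.2 311.8] jawyaw 1.521 F [ 0.44 -0.38 -0.01] w 85.4 down [ 0.002 -0.    -1.   ]
[-0.14  0.3   0.59  1.86  0.   -0.09]
lid ang 0.9962 n 21956 edge r 0.182 hinge off -0.006
```

View pics/s19c.png

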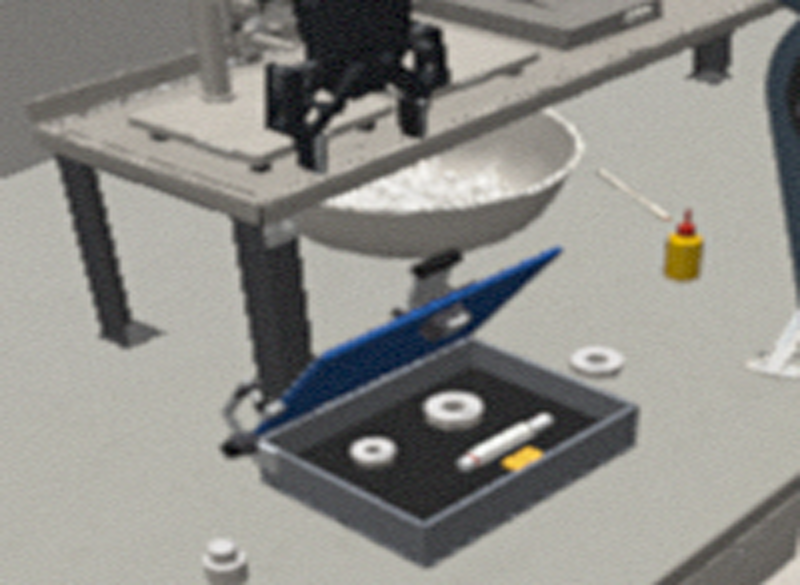

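View pics/w19.png

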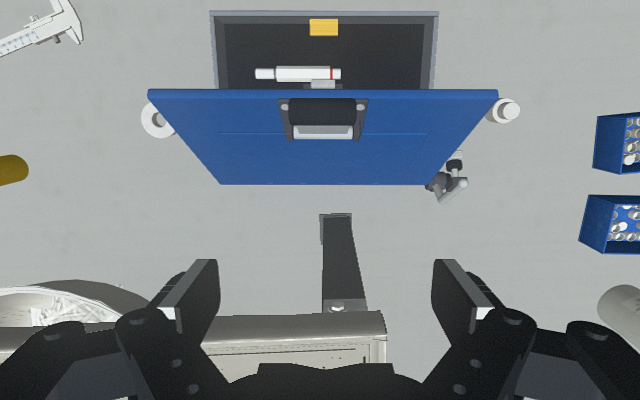

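The lid is open and steady, the paddle is down, and the gripper hangs clear above it. Handing in.

Run:
```python
from h import *
print(robot.sign_off());st()
```

```text
the job is handed in; nothing more can be done
None
the job is handed in; nothing more can be done
```

The gauge case is open: the lid rests on its buffer at about 0.99 rad, and the paddle is let go and down. I pinched the paddle roll across its ends, lifted it along its arc to its end stop, and swung the lid up until I felt the buffer. I then opened the fingers and retreated straight up. The job was handed in at about 12.5 s on the robot's clock.

**Last checks**
- **Stop:** the buffer was met at about 0.98 rad. By camera depth it was pushed in about 3.6 mm at the most, against the 6 mm limit.
- **Resting contact:** after letting go, the buffer was still pushed in about 0.9 mm. The lid angle read 0.993–0.996 rad and was steady. The contact estimate is good only to a few tenths of a millimetre.
- **Forces:** the largest reading was about 12 N at the wrist. It was near zero once the gripper was clear.
- **Other things on the bench:** the ring, master and oil bottle look unmoved in the last pictures. I never went near the loupe and did not measure any of them again.

**One disagreement:** the wrist camera showed the fingertips about 21 to 36 mm behind the reported TCP, depending on opening, not 19 mm ahead of it as described. My first pinch therefore closed on air above the roll. I reopened, went about 45 mm lower by the camera, and the second pinch held.

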